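Set the sander's speed dial to the fifth click and start it

ROBOT

A 7-joint arm with a two-finger parallel gripper is mounted at the origin on the work surface. World frame = base frame: x ahead of the robot, y to its left, z up, the work surface at z = 0. Lengths are in m, angles in rad, forces in N, time in s.
With the tool pointing down it reaches from about 0.4 to 0.9 m from the base axis. Payload 5.6 kg.
Tool frame: the origin (TCP) lies midway between the tips of the shut fingers; the grasp point (between the pads) lies 19 mm behind it; y points along the fingers, z is the direction in which the jaws open and shut, and the axes are right-handed (so a half turn about y gives the same grasp; the last joint's range is limited). The gripper opens to 92 mm and grips with 3 to 60 N. Pads are 20 mm wide; open, the fingers measure 128 mm over their backs; the gripper's body (75 mm by 189 mm) begins 69 mm behind the grasp point.
Start: joints at [-1.186, 0.468, -0.012, 1.603, 0.006, 1.071, -0.056], TCP at [0.27, 0.591, 0.215] pointing down, gripper open.
Joint ranges: [-2.53, 2.53], [-0.31, 2.02], [-1.57, 1.55], [0.28, 2.44], [-1.29, 4.43], [0.15, 1.84], [-2.92, 2.92]. Speed limits (rad/s): [2.57, 2.57, 3.14, 3.14, 3.14, 3.14, 3.14].

INTERFACE

Orientations are given as a 3x3 rotation matrix whose columns are the frame's x, y, z axes.
In Python, from station import env, effector, solver, viewer, workorder, search_frame, tip_of gives the robot as it stands. Calls block until the motion is done:
- env.reach(position, orientation): joint-space move of the TCP to a pose.
- env.movel(position, frame=None, rate=0.15): straight line of the TCP; frame=None keeps the orientation; rate is the mean speed in m/s.
- env.goto_joints(angles): joint-space move.
- effector.release() and effector.grasp(squeeze=None): open the fingers fully, or close them until they stop; squeeze is the grip in N (None keeps the last).
- env.pause(seconds).
- solver.inverse_kinematics(position, orientation): joint angles nearest the present ones, or None.
- env.sense(): the state.
- viewer.read_camera(name): name is "scene" or "top"; returns (picture, depth): 420x560x3 uint8, red, green, blue; 420x560 float32, m along the optical axis (not along the pixel's ray), 0 where there is no reading.
- viewer.camera_info(name): a dict with "intrinsics" (3x3 intrinsics, pixels), "eye" and "rotation" of the camera in the world. Camera axes: x right, y up, looking along -z (the intrinsics and any distortion apply to the point x, -y, -z); pixel columns grow to the right and rows downward; lengths in m; the calibration is good to about 2 mm. A picture is of the moment at which its call begins. camera_info takes no time and is no camera call.
A pose or a line that the arm cannot do raises env.PlanningError and nothing moves.
- workorder.finish_job(): hands the job in, once; it reports no verdict.
Trained networks look in the newest picture that a camera, given by its name, has taken for a name from the list of things; names that differ only in an ending like _2 or _b are one class to them, and where a whole thing is asked for, a point or a joint stands for the part that bears it (a point fixed in the world has none). Each returns a list of dicts, best first, with "score" (0 to 1); they miss things now and then, are a little off and sometimes report something else, mostly with a low value. They report only what shows in the picture. A call takes as long as a camera call.
- search_frame(camera, name): "at" ([x, y, z] in m, in world coordinates, good to about 4 mm: the middle of the surface that is visible of it).
- tip_of(camera, name): "at" ([x, y, z] in m, in world coordinates, good to about 4 mm: a listed point, or the origin of a listed thing).
The state is a dict: "t": time; "joint_positions": joint angles; "joint_velocities": joint speeds; "tau": joint torques, N m; "ee_pos": TCP position; "tcp_rot": TCP orientation; "wrist_force": force on the tool from outside, world axes, zero at the start; "moment": the same for the moment, N m; "gripper_width": finger opening in m.
Only numpy, scipy, OpenCV 4.12 (cv2) and the standard library are available. Lean on these libraries where they do the work, as an engineer would, in place of code of your own. Each camera call takes 0.05 s, during which the arm holds its last target. There are 200 camera calls.

TASK

Set the speed controller to speed five: with a fingertip, push the dial's pointer round clockwise, click by click, until it rests at the fifth mark after the round off dot. Only then press the small start button fully down and let it come up again. Only touch and push: do not lift the controller or shove it along the table, keep off the big stop button, and leave the loose things around in their places.

Things in the scene. Friction and masses are not known exactly. Their poses are not given: they have to be found in the camera images.
- controller: loose grey steel speed-controller box with rubber feet, 220 (x) x 260 (y) x 80 mm high, 2 to 3 kg, upright on the table. Origin: centre of its underside; x points across it away from its front edge, y to its left, z up. Flat top panel 80 mm up. Jar and scoop stand loose on its right side (y below -70 mm)
- dial_axis (a point): point on the panel where the dial's vertical axis passes, at (35, 40, 80) mm of the controller. Black dial: a skirt 44 mm across, 9 mm high, carries one straight pointer handle 14 mm wide, which reaches 44 mm from the axis at its pointing end (white line on top) and 16 mm at its tail, from 4 to 35 mm above the panel
- off_mark (a point): round white dot on the panel that marks the off stop, 54 mm from the dial axis, along the controller's +y. Six white bars follow on the panel from 49 mm outwards, every 30 degrees clockwise seen from above, longer at each step; step 3 lies along +x, step 5 is the fifth bar, step 6 (the other stop) along -y
- pointer_tip (a point): top of the pointing end of the dial's handle, 44 mm from the axis and 35 mm above the panel
- speed_dial (a joint): dial angle in rad, 0 at the off stop, growing clockwise seen from above, end stop 3.1416. Spring detents (clicks) every 0.5236 rad; step 5 is 2.618. Let go, it snaps to the nearest detent; pushed past half-way it jumps ahead of the finger to the next. One click takes about 0.09 N m (3 N at 30 mm from the axis)
- start_button_top (a point): centre of the top of the START button: the small round one, 24 mm across, near the controller's front edge at (-72, 62) mm of the controller; top 22 mm above the panel, in a black collar 40 mm across and 12 mm high
- start_button (a joint): travel of the start button, m: 0 released, 0.006 fully down; spring, fully down at 5 N, comes back when released
- stop_button_top (a point): centre of the top of the STOP button: the large round one, 44 mm across, at (-72, -32) mm of the controller, top 22 mm above the panel, collar 60 mm across
- stop_button (a joint): travel of the stop button, m: 0 released, 0.006 fully down
- jar: small jar with steel lid, 38 mm across, 50 mm tall, loose on the controller's right rear. Origin: underside, near its middle
- scoop: grey plastic toy digger scoop, 50 x 34 x 30 mm, loose on the controller's right edge. Origin: underside, near its middle
- toy_arm: orange bent plastic toy arm about 140 x 60 mm, 22 mm thick, lying on the table left of the controller. Origin: underside, near its middle
- tape: paper ring (tape roll), 80 mm across, 24 mm tall, on the table left of the controller. Origin: underside, near its middle
- screwdriver: screwdriver, 200 mm long, lying on the table right of the controller. Origin: underside, near its middle
- tin: open steel cup, 66 mm across, 80 mm tall, on the table right of the controller. Origin: underside, near its middle

How it is judged:
By the outcome, as a careful person would: the job done as asked, in the order asked, and still so for the second after the job is handed in, with the robot touching nothing.
It also fails if it takes over 58 s, if anything falls off the work surface, if the arm or the gripper's body presses on something with over 40 N, if the wrist force passes 120 N, or if a joint passes its speed limit or range.

## Working session

There is one attempt and no reset: what is moved stays moved. The work goes in short steps, each a Python script; the robot and the scene stay as the last script left them, time stands still between calls to the robot, and variables do not carry over. Pictures are saved under pics/ and viewed, about 8 in all and at most 12, crops included, and the job is handed in when it is done.

```bash
mkdir -p pics; ls; python3 - <<'E'
from station import *
import cv2,numpy as np
for c in("top","scene"):
    p,d=viewer.read_camera(c); cv2.imwrite(f"pics/{c}0.png",p[:,:,::-1]); np.save(f"pics/{c}0.npy",d)
    i=viewer.camera_info(c); print(c,i["eye"],i["rotation"],i["intrinsics"],[k for k in i])
    for n in("controller","dial_axis","off_mark","pointer_tip","start_button_top","stop_button_top","jar","scoop"):
        print(n,[(np.round(r["at"],4),round(r["score"],2)) for r in tip_of(c,n)[:2]])
s=env.sense();print(s["t"],s["tcp_rot"],s["gripper_width"])
E
```

```text
pics
top [0.46138849 0.03422406 0.88805007] [[ 1.63945323e-02  9.83531402e-01 -1.79992221e-01]
 [-9.99865406e-01  1.60144013e-02 -3.56492706e-03]
 [-6.23750048e-04  1.80026441e-01  9.83661574e-01]] [[384.73592561   0.         280.08387953]
 [  0.         384.73592561 210.0475601 ]
 [  0.           0.           1.        ]] ['intrinsics', 'eye', 'rotation']
controller [(array([0.5493, 0.007 , 0.0023]), 0.63)]
dial_axis [(array([0.5971, 0.0251, 0.0816]), 0.8)]
off_mark [(array([0.6219, 0.0788, 0.0801]), 0.85), (array([ 0.4953, -0.0788,  0.0805]), 0.73)]
pointer_tip [(array([0.6127, 0.0698, 0.1118]), 0.8), (array([ 0.561 ,  0.2379, -0.0015]), 0.27)]
start_button_top [(array([0.5113, 0.0902, 0.1   ]), 0.45)]
stop_button_top [(array([0.4675, 0.0114, 0.1026]), 0.82)]
jar [(array([ 0.5754, -0.1058,  0.0794]), 0.59), (array([ 0.5466,  0.0059, -0.0006]), 0.24)]
scoop [(array([ 0.4978, -0.0808,  0.0816]), 0.76)]
scene [1.18743653 0.62294687 1.00448987] [[-0.70729102 -0.51265661  0.48674697]
 [ 0.70686559 -0.52161878  0.47776028]
 [ 0.00896939  0.68198024  0.7313156 ]] [[534.55674012   0.      
[... 164 characters left out ...]
0.0047, 0.0021]), 0.98), (array([0.5095, 0.0938, 0.1001]), 0.69)]
dial_axis [(array([0.5966, 0.0291, 0.0779]), 0.9)]
off_mark [(array([0.6204, 0.0769, 0.0792]), 0.77), (array([0.4698, 0.0036, 0.1011]), 0.51)]
pointer_tip [(array([0.6146, 0.068 , 0.1163]), 0.56)]
start_button_top [(array([0.5079, 0.0942, 0.1044]), 0.66)]
stop_button_top [(array([ 0.3989, -0.1773,  0.0021]), 0.58), (array([0.4696, 0.0018, 0.1014]), 0.5)]
jar [(array([ 0.5769, -0.1069,  0.0797]), 0.74)]
scoop [(array([ 0.5007, -0.0791,  0.0787]), 0.55)]
0.9 [[ 9.09849994e-01  6.48248116e-05  4.14937325e-01]
 [-4.14937326e-01  1.11893292e-05  9.09849996e-01]
 [ 5.43379842e-05 -9.99999998e-01  3.70788451e-05]] 0.09209940390052823
```

View pics/top0.png

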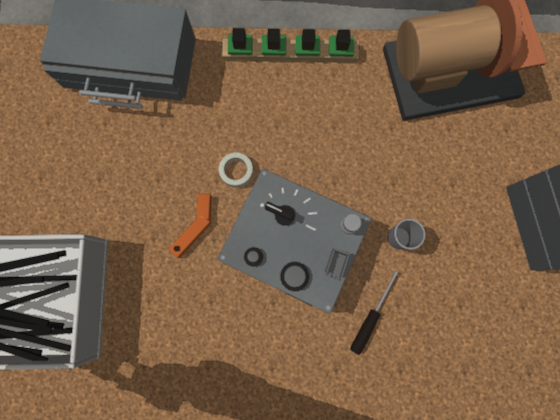

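View pics/scene0.png

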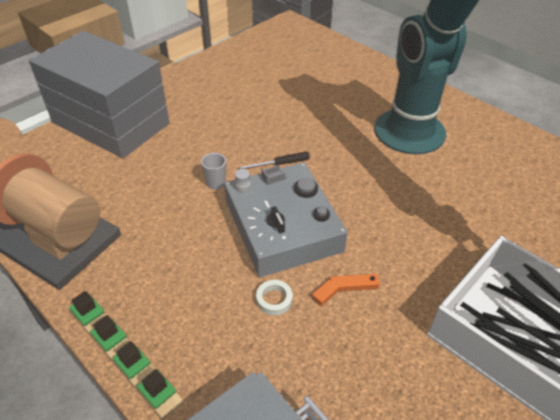

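```bash
cat > h.py <<'E'
import numpy as np,cv2
from station import env,effector,solver,viewer,workorder,search_frame,tip_of
def fit(P,Q):
    p=P@[1,1j] if 0 else P[:,0]+1j*P[:,1]; q=Q[:,0]+1j*Q[:,1]
    a=np.angle(np.sum(np.conj(p-p.mean())*(q-q.mean()))); t=q.mean()-np.exp(1j*a)*p.mean()
    return a,t,np.abs(np.exp(1j*a)*p+t-q)
E
python3 - <<'E'
from h import *
P=np.array([[0,0],[0,0],[35,40],[35,40],[35,94],[35,94],[-72,62],[-72,62],[-72,-32],[-72,-32]])/1000
Q=np.array([[.5493,.007],[.5517,.0047],[.5971,.0251],[.5966,.0291],[.6219,.0788],[.6204,.0769],[.5113,.0902],[.5079,.0942],[.4675,.0114],[.4696,.0018]])
print(fit(P,Q))
E
```

```text
(np.float64(-0.42965865834665085), np.complex128(0.5491216135457836+0.00593616230742338j), array([0.00107869, 0.0028594 , 0.00266866, 0.00170518, 0.00268326,
       0.00031525, 0.00276555, 0.00248439, 0.0053724 , 0.00509054]))
```

Top view: the controller is centred near px (295,240) and the dial is at (285,215). The pointer aims at the off dot at (262,205). START is at (254,257), STOP at (295,277), the jar at (352,223) and the scoop at (338,264). The scene view agrees, and the network points fit one pose within 3–5 mm.

```bash
cat >> h.py <<'E'
YAW=-0.4297; O=np.array([.5491,.0059]); ST=np.pi/6
R2=np.array([[np.cos(YAW),-np.sin(YAW)],[np.sin(YAW),np.cos(YAW)]])
W=lambda x,y,z: np.r_[O+R2@[x,y],z]
def fpose(step,gap=0,z=.097,r=.034,flip=1):
    f=step*ST; u=np.array([np.sin(f),np.cos(f)]); t=np.array([np.cos(f),-np.sin(f)])
    p=np.array([.035,.040])+r*u-(.017+gap)*t
    tw=np.r_[R2@t,0]*flip; d=np.array([0,0,-1.])
    return W(*p,z),np.column_stack([tw,d,np.cross(tw,d)])
E
python3 - <<'E'
from h import *
for fl in(1,-1):
    for s in(0,1,2,3,4,5):
        q=solver.inverse_kinematics(*fpose(s,flip=fl)); print(fl,s,None if q is None else np.round(q,2))
print(solver.inverse_kinematics(W(-.072,.062,.13),fpose(0)[1]))
E
```

```text
1 0 [-0.38  0.53  0.29  1.83 -0.2   0.8   1.15]
1 1 [-0.44  0.57  0.39  1.79 -0.28  0.83  0.7 ]
1 2 [-0.49  0.61  0.5   1.76 -0.37  0.86  0.27]
1 3 [-0.53  0.64  0.61  1.76 -0.45  0.89 -0.15]
1 4 [-0.56  0.66  0.7   1.77 -0.52  0.9  -0.59]
1 5 [-0.52  0.63  0.66  1.81 -0.48  0.88 -1.12]
-1 0 [-1.01  1.    1.34  1.87 -1.06  1.22 -1.3 ]
-1 1 [-0.97  1.03  1.34  1.82 -1.07  1.24 -1.82]
-1 2 [-0.93  1.04  1.34  1.79 -1.08  1.26 -2.33]
-1 3 [-0.04  0.58 -0.09  1.72  0.06  0.84  2.56]
-1 4 [-0.11  0.57  0.06  1.74 -0.04  0.83  2.15]
-1 5 [-0.18  0.55  0.18  1.78 -0.13  0.82  1.72]
[-0.47070025  0.35983616  0.27394503  2.01238479 -0.1350077   0.78628807
  1.02325455]
```

```bash
python3 - <<'E'
from h import *
effector.grasp()
p,R=fpose(0,.018,.20); env.reach(p,R)
p[2]=.097; env.movel(p,rate=.1)
s=env.sense();print(s["t"],s["gripper_width"],s["wrist_force"].round(1) if hasattr(s["wrist_force"],'round') else s["wrist_force"])
env.movel(*fpose(0,.004),rate=.06)
for st in(.4,.8,1.2,1.6):
    env.movel(*fpose(st),rate=.05); s=env.sense(); print(st,round(s["t"],2),np.round(s["wrist_force"],1),np.round(s["ee_pos"]-fpose(st)[0],4))
a=viewer.read_camera("top")[0];b=viewer.read_camera("scene")[0]
f=lambda i,x,y:cv2.resize(i[y:y+120,x:x+130],(390,360),interpolation=cv2.INTER_CUBIC)
cv2.imwrite("pics/1.png",np.hstack([f(a,220,160),f(b,220,160)])[:,:,::-1])
E
```

```text
5.6 0.00045389553590407817 [0.1 0.2 0.6]
0.4 6.37 [0.3 0.9 0.4] [-0.      0.     -0.0001]
0.8 6.72 [ 0.2  0.  -0.4] [-0.0002  0.     -0.    ]
1.2 7.08 [-0.8  1.  -0.8] [-0.0006  0.0003 -0.0002]
1.6 7.44 [-0.  -0.8 -0.1] [ 0.0001 -0.0003  0.0001]
```

View pics/1.png

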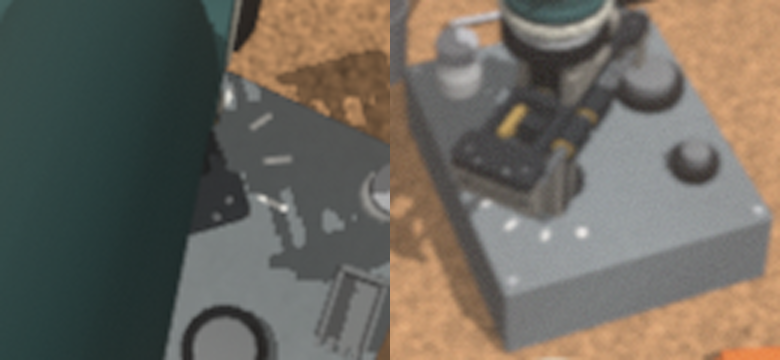

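The dial is hidden by the gripper here. The off dot and first bars show clear at (580,232), (545,235) and (512,225), so the pointer has left off. I'll continue the arc to just past the 4→5 half-way point, back off and look.

```bash
python3 - <<'E'
from h import *
for st in(2,2.4,2.8,3.2,3.6,4,4.4,4.7):
    env.movel(*fpose(st),rate=.04); s=env.sense(); print(st,round(s["t"],2),np.round(s["wrist_force"],1))
env.pause(.3)
env.movel(*fpose(4.7,.015),rate=.06)
env.movel(fpose(4.7,.015,.16)[0],rate=.12)
p,R=W(-.072,.062,.16),fpose(1)[1]
env.reach(p,R)
s=env.sense(); print(s["t"])
a=viewer.read_camera("top")[0];b=viewer.read_camera("scene")[0]
for c in("top","scene"):
    for n in("dial_axis","off_mark","pointer_tip","start_button_top","controller"): print(c,n,[(np.round(r["at"],4),round(r["score"],2)) for r in tip_of(c,n)[:2]])
f=lambda i,x,y:cv2.resize(i[y:y+120,x:x+130],(390,360),interpolation=cv2.INTER_CUBIC)
cv2.imwrite("pics/2.png",np.hstack([f(a,220,160),f(b,220,160)])[:,:,::-1])
E
```

```text
2 7.9 [-0.1  0.4 -0.6]
2.4 8.26 [-0.3 -0.5 -0.1]
2.8 8.62 [-0.2  0.7 -0.8]
3.2 8.97 [ 0.4  0.8 -0.5]
3.6 9.33 [-0.3 -1.  -0.8]
4 9.69 [-0.8  0.5 -0.4]
4.4 10.05 [ 0.3 -0.2  1. ]
4.7 10.36 [-0.3  0.3  0.2]
13.05
top dial_axis [(array([0.599 , 0.0268, 0.0819]), 0.91)]
top off_mark [(array([0.6209, 0.076 , 0.0781]), 0.76)]
top pointer_tip [(array([ 0.6003, -0.0122,  0.1112]), 0.59)]
top start_button_top []
top controller [(array([0.5472, 0.0096, 0.0006]), 0.65)]
scene dial_axis [(array([0.5979, 0.0275, 0.0779]), 0.86)]
scene off_mark [(array([0.6197, 0.0749, 0.077 ]), 0.64)]
scene pointer_tip [(array([ 0.6005, -0.0191,  0.1145]), 0.94), (array([0.5957, 0.0287, 0.0758]), 0.74)]
scene start_button_top [(array([0.5127, 0.0942, 0.1039]), 0.6)]
scene controller [(array([0.5481, 0.0042, 0.0032]), 0.62)]
```

View pics/2.png

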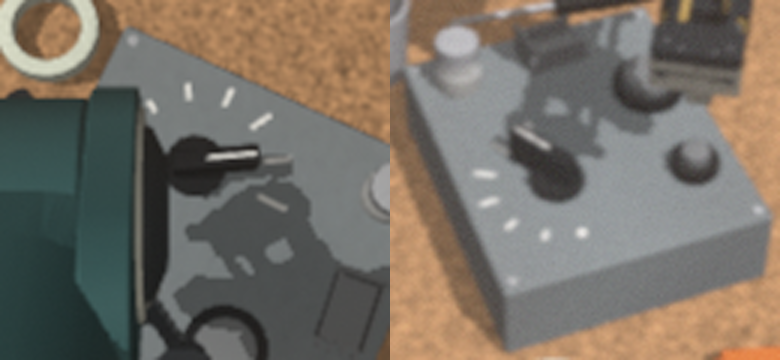

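The pointer lies on the fifth bar, crop px (260,158) against the bar at (278,160). Only the longest bar is left after it at (270,200). The network tip direction of −87° matches step 5 (−84.6°). Now I'll press START.

```bash
python3 - <<'E'
from h import *
p=W(-.072,.062,.16); p[2]=.106; env.movel(p,rate=.08); env.pause(.2)
f0=env.sense()["wrist_force"][2]
for z in np.arange(.104,.0915,-.001):
    p[2]=z; env.movel(p,rate=.02); env.pause(.12)
    fs=[]
    for _ in range(3): fs.append(env.sense()["wrist_force"][2]); env.pause(.02)
    f=np.mean(fs)-f0; s=env.sense(); print(round(z,4),round(s["ee_pos"][2],4),round(f,1),round(s["t"],1))
    if f>9: break
env.pause(.3)
b=viewer.read_camera("scene")[0]
p[2]=.17; env.movel(p,rate=.08)
env.goto_joints([-1.186,.468,-.012,1.603,.006,1.071,-.056])
env.pause(.3)
a=viewer.read_camera("top")[0];c=viewer.read_camera("scene")[0]
for cc in("top","scene"):
    for n in("pointer_tip","dial_axis","start_button_top","stop_button_top","jar","scoop","controller"): print(cc,n,[(np.round(r["at"],4),round(r["score"],2)) for r in tip_of(cc,n)[:1]])
g=lambda i,x,y:cv2.resize(i[y:y+130,x:x+130],(390,390),interpolation=cv2.INTER_CUBIC)
cv2.imwrite("pics/3.png",np.hstack([g(a,235,165),g(c,220,145)])[:,:,::-1]); cv2.imwrite("pics/3b.png",g(b,220,145)[:,:,::-1])
print(env.sense()["t"])
E
```

```text
0.104 0.104 -0.3 15.1
0.103 0.103 -0.4 15.5
0.102 0.1022 0.8 15.9
0.101 0.1011 2.2 16.3
0.1 0.1001 1.9 16.8
0.099 0.0991 3.3 17.2
0.098 0.0981 3.2 17.6
0.097 0.0971 3.9 18.0
0.096 0.0964 7.8 18.4
0.095 0.0962 16.7 18.8
top pointer_tip [(array([ 0.5982, -0.0144,  0.1133]), 0.69)]
top dial_axis []
top start_button_top [(array([0.5087, 0.0877, 0.1019]), 0.59)]
top stop_button_top [(array([0.4655, 0.009 , 0.0995]), 0.63)]
top jar [(array([ 0.5755, -0.1075,  0.0803]), 0.76)]
top scoop [(array([ 0.497 , -0.0803,  0.0841]), 0.87)]
top controller [(array([0.5489, 0.0068, 0.0013]), 0.84)]
scene pointer_tip [(array([ 0.6004, -0.0164,  0.1155]), 0.69)]
scene dial_axis []
scene start_button_top [(array([0.5095, 0.0944, 0.1021]), 0.46)]
scene stop_button_top [(array([0.4679, 0.0027, 0.1015]), 0.63)]
scene jar [(array([0.6   , 0.0298, 0.0773]), 0.59)]
scene scoop [(array([ 0.4972, -0.0822,  0.0779]), 0.9)]
scene controller [(array([ 0.5497,  0.0055, -0.0018]), 0.96)]
23.3833
```

View pics/3.png

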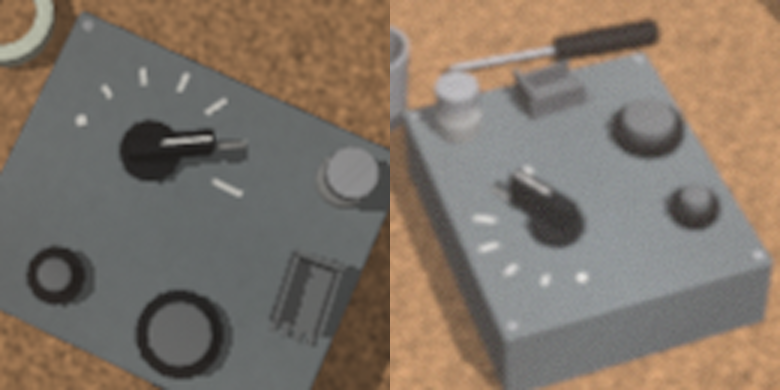

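View pics/3b.png

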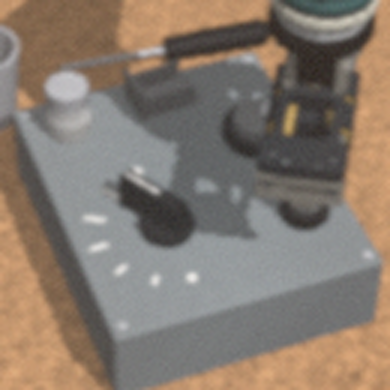

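The clear view shows the dot at (82,120), bars 1–4, the pointer on bar 5 at (230,147), and bar 6 at (228,187). START is up again, and the jar and scoop are in place. While pressed, the finger sat only on START, and the force rose sharply at z = 96 mm, which is the button's bottom stop.

```bash
python3 -c "
from station import *
workorder.finish_job()"
```

```text
the job is handed in; nothing more can be done
```

The dial is at speed five, START was pressed fully down and let up again after that, and the job is handed in. It took about 23.5 s of robot time.

**Dial:** I pushed the pointer clockwise with the shut fingertips, stopping just past half-way from step 4 to step 5 so it clicked into five. The last pictures show it on the fifth bar, with the off dot and bars 1–4 before it and bar 6 after it. The network's pointer direction agrees to within about 3°.

**START:** The button travelled about 6 mm and then met its hard stop. The force rose from 4 N to about 17 N near z = 96 mm, and the button was up again in the last pictures.

**Other things:** The controller's measured position changed by no more than the measuring scatter, at most about 4 mm. The jar and scoop look unmoved in the pictures. STOP was not touched and reads up. I did not re-measure the toy arm, tape, screwdriver and tin at the end; the arm stayed clear of them.

**Checks that failed or disagreed:**
- The networks did not find the dial axis in the last pictures.
- In the last scene picture the network placed the jar on the dial, which is a false report. The top view puts it about 2 mm from where it started.
- The dial was hidden by the gripper while I pushed it, so I saw only the end result and not each click.

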